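# Shut and lock the socket box on the hotel sideboard

### The arm

A 6-joint arm with a two-finger parallel gripper is mounted at the origin on the work surface. World frame = base frame: x ahead of the robot, y to its left, z up, the work surface at z = 0. Lengths are in m, angles in rad, forces in N, time in s.
With the tool pointing down it reaches from about 0.35 to 0.85 m from the base axis. Payload 8.1 kg.
Tool frame: the origin (TCP) lies between the finger pads; the fingertips stand 11 mm ahead of it and the grasp point (between the pads) lies 8 mm behind it (robot.tips_ahead is the distance from the TCP to the fingertips, in m); z points along the fingers, y is the line along which they close (so a half turn about z gives the same grasp; the last joint's range is limited). The gripper opens to 93 mm and grips with 3 to 60 N. Pads are 15 mm wide; open, the fingers measure 128 mm over their backs; the gripper's body (75 mm by 188 mm) begins 65 mm behind the grasp point.
Start: joints at [1.226, 0.13, 1.488, -0, 1.523, -0.085], TCP at [0.154, 0.58, 0.23] pointing down, gripper open.
Joint ranges: [-2.96, 2.96], [-0.89, 2.26], [0.02, 2.5], [-1.34, 4.48], [0, 2.73], [-2.66, 2.66]. Speed limits (rad/s): [2.39, 2.39, 2.79, 3.14, 3.14, 3.14].

### API

Orientations are given as a rotation vector (axis times angle).
In Python, from plant import robot gives the robot as it stands. The module is installed in compiled form; this text tells all that it offers.
- The arm moves only by the tool move_arm, never from a script. Its argument "deltas" is one flat list of numbers, 7 for each row, row after row: the shift along the tool's x, y, z in m, then the turn, a rotation vector about the tool's x, y, z in rad, then the opening, from 0 (shut) to 1 (fully open). A call has 1 to 12 rows; each row is the pose to reach, as a shift and turn from the pose commanded when the call began, along the tool's axes at that moment; what a row does not reach only later rows make up. A row lasts 1/8 s, in which the tool goes at most 62.5 mm and 10.7 degrees, less where a joint would pass 70% of its speed; a pose out of reach is approached as far as the arm can. A call with a gripper value outside its range is refused whole. The fingers move at their own pace and stop on an object; "squeeze" is the grip in N (left out, the last holds). Time passes only in rows, so rows that repeat a pose let the fingers close. It gives the time, the measured TCP pose, the force, the opening and the grip force at its end, in the units of the state.
- robot.read_state(): the state, without advancing time (a new reading comes with each control period).
- robot.read_camera(name): name is "side" or "top" or "wrist"; returns (picture, depth): 420x560x3 uint8, red, green, blue; 420x560 float32, m along the optical axis (not along the pixel's ray), 0 where there is no reading.
- robot.camera_model(name): a dict with "K" (3x3 intrinsics, pixels), "R" (3x3) and "t" (3): a world point X has camera coordinates R X + t; the wrist camera has in their place "tool_from_camera" (4x4, takes a point from camera to tool coordinates, whose origin is the TCP and whose axes are the flange's). Camera axes: x right, y down, z forward; pixel columns grow to the right and rows downward; lengths in m; the calibration is good to about 2 mm. A picture is of the moment at which its call begins: read the wrist's pose just before it. camera_model takes no time and is no camera call.
- robot.close_job(): hands the job in; it is judged then, once.
Trained networks look in the newest picture that a camera, given by its name, has taken for a name from the list of things; names that differ only in an ending like _2 or _b are one class to them, and where a whole thing is asked for, a point or a joint stands for the part that bears it (a point fixed in the world has none). Each returns a list of dicts, best first, with "confidence" (0 to 1); they miss things now and then, are a little off and sometimes report something else, mostly with a low value. They report only what shows in the picture. A call takes as long as a camera call.
- robot.recognise(camera, label): "uv" ([column, row] in pixels, amid what is visible of it).
The state is a dict: "t": time; "q": joint angles; "dq": joint speeds; "joint_torque": joint torques, N m; "tool_pos": TCP position; "orientation": TCP orientation; "force": force on the tool from outside, world axes, zero at the start; "wrist_torque": the same for the moment, N m; "opening": finger opening in m; "gripper_force": force on a finger pad.
Only numpy, scipy, OpenCV 4.12 (cv2) and the standard library are available. Lean on these libraries where they do the work, as an engineer would, in place of code of your own. Each camera call takes 0.05 s, during which the arm holds its last target. There are 200 camera calls.

### The job

The access panel of the black socket box has been left ajar. Push the panel fully shut with the fingertips, then set a fingertip in the slot of its round fastener and turn it a quarter turn clockwise, to its stop, so that the panel is locked. Do not lift the panel or grasp anything, leave the cup, bottle and mug where they stand, and finish clear of everything.

Things in the scene. Friction and masses are not known exactly. Their poses are not given: they have to be found in the camera images.
- box: Black box fixed to the table top, 240 (its x) by 260 (its y) by 70 mm high, open at the top and covered by the panel. Origin at the centre of its underside; its -x side is the front, facing roughly the robot; the panel's hinge runs along its far (+x) top rim, at x = +120 mm, z = 70 mm. Its yaw and place vary.
- panel (a joint): Hinge angle of the aluminium access panel (246 by 264 mm, 6 mm thick, 0.5 kg): 0 = shut, flat on the box, upper face 76 mm above the table; positive = front edge raised (starts 0.3 to 0.55 rad ajar). The hinge is stiff and stays where it is left; 1 to 4 N pressed down near the front edge shuts it.
- press_spot (a point): A bare spot on the panel's upper face, 180 mm from the hinge towards the front and 90 mm to the left (+y of the box) of the middle; 63 mm short of the panel's front edge and 42 mm from its left edge. Moves with the panel; z is the panel's outward normal.
- cam (a joint): Turn of the fastener: 0 = unlocked stop, 1.571 rad = locked stop, growing clockwise seen from above. Starts between 0 and 0.2. Takes about 0.06 N m and stays where left; no spring. Its pawl under the panel goes beneath the catch inside the box's front wall only if the panel is shut first; it then holds the panel down.
- slot (a point): Centre of the black fastener disc, on its axis, level with the slot's upper edges (92 mm above the table when shut). x = along the slot to its orange-marked end; z out of the panel. The straight slot runs right across the disc: 34 mm wide, 77 mm long, 14 mm deep, flat pale floor. At cam 0 the marked end points to the box's right (-y), at the locked stop to its front (-x).
- ring (a point): Centre of the fixed steel ring round the fastener, at its foot on the panel's upper face, 183 mm from the hinge towards the front on the panel's middle line. The ring is 94 mm outer and 77 mm inner diameter, stands 17 mm above the panel, 1 mm above the disc, and closes the ends of the slot. x and y as the panel's.
- cup: Green drinking cup, 68 mm across, 85 mm high, loose, standing beside the box: not to be disturbed. Origin at the centre of its underside, z up.
- bottle: Clear water bottle with a blue cap, 60 mm across, 190 mm high, loose, standing beside the box: not to be disturbed. Origin at the centre of its underside, z up.
- mug: White mug, 76 mm across, 90 mm high, handle to its +y, loose, standing beside the box: not to be disturbed. Origin at the centre of its underside, z up.

How it is judged:
By the outcome, as a careful person would: the job done as asked, in the order asked, and still so for the second after the job is handed in, with the robot touching nothing.
It also fails if it takes over 48 s, if anything falls off the work surface, if the arm or the gripper's body presses on something with over 40 N, if the wrist force passes 120 N, or if a joint passes its speed limit or range.

## Working session

There is one attempt and no reset: what is moved stays moved. The work goes in short steps, Python scripts to look and compute and a tool call to move; the robot and the scene stay as the last step left them, time stands still between calls to the robot, and variables do not carry over. Pictures are saved under pics/ and viewed, at most 10 in all, crops included, and the job is handed in when it is done.

Besides the shell and the picture viewer there is one more tool, called as name(argument=value, ...) on one line, values as JSON. move_arm: Moves the arm, as the interface text tells. Its arguments: {"type":"object","properties":{"deltas":{"type":"array","items":{"type":"number"}},"squeeze":{"type":"number"}},"required":["deltas"]}

```bash
mkdir -p pics
cat > h.py <<'E'
import numpy as np, cv2
from plant import robot
from scipy.spatial.transform import Rotation as Rot
def snap(n,f=None):
    s=robot.read_state(); p,d=robot.read_camera(n); m=robot.camera_model(n); K=np.array(m['K'])
    v,u=np.mgrid[:420,:560]
    c=np.stack([(u-K[0,2])/K[0,0]*d,(v-K[1,2])/K[1,1]*d,d],-1)
    if n=='wrist':
        T=np.array(m['tool_from_camera']); c=c@T[:3,:3].T+T[:3,3]
        W=c@Rot.from_rotvec(s['orientation']).as_matrix().T+s['tool_pos']
    else: W=(c-np.array(m['t']))@np.array(m['R'])
    W[d==0]=np.nan
    if f: cv2.imwrite('pics/'+f,p[:,:,::-1])
    return p,W
def px(n,X):
    m=robot.camera_model(n);K=np.array(m['K']);c=K@(np.array(m['R'])@X+np.array(m['t']));return c[:2]/c[2]
E
python3 - <<'E'
from h import *
for n in ('top','side'):
    p,W=snap(n,n+'0.png')
    for l in ('box','panel','press_spot','slot','ring','cup','bottle','mug'):
        r=robot.recognise(n,l)
        for x in r[:1]:
            u,v=map(int,x['uv']); print(n,l,u,v,round(x['confidence'],2),np.nanmedian(W[v-2:v+3,u-2:u+3].reshape(-1,3),0).round(3))
print(robot.read_state()['orientation'], robot.read_state()['t'])
E
cd pics; python3 -c "
import cv2,numpy as np
cv2.imwrite('b0.png',cv2.resize(np.vstack([cv2.imread('top0.png'),cv2.imread('side0.png')]),(400,600)))"
```

```text
top box 278 229 0.85 [0.562 0.051 0.161]
top panel 280 225 0.72 [0.571 0.046 0.156]
top press_spot 280 226 0.83 [0.569 0.046 0.157]
top slot 281 226 0.45 [0.569 0.044 0.157]
top ring 283 227 0.63 [0.567 0.04  0.157]
top cup 371 254 0.98 [ 0.512 -0.177  0.004]
top bottle 189 208 0.81 [0.62  0.252 0.127]
top mug 362 294 0.84 [ 0.415 -0.148  0.005]
side box 293 221 0.98 [0.534 0.124 0.168]
side panel 288 196 0.59 [0.566 0.077 0.163]
side press_spot 287 195 0.92 [0.569 0.074 0.163]
side slot 307 191 0.76 [0.544 0.046 0.157]
side ring 289 197 0.58 [0.564 0.077 0.163]
side cup 358 144 0.91 [ 0.524 -0.194  0.074]
side bottle 196 294 0.79 [0.62  0.288 0.128]
side mug 396 185 0.7 [ 0.413 -0.102  0.087]
[4.06924357e-01 3.11511810e+00 2.35104613e-05] 0.9
```

View pics/top0.png

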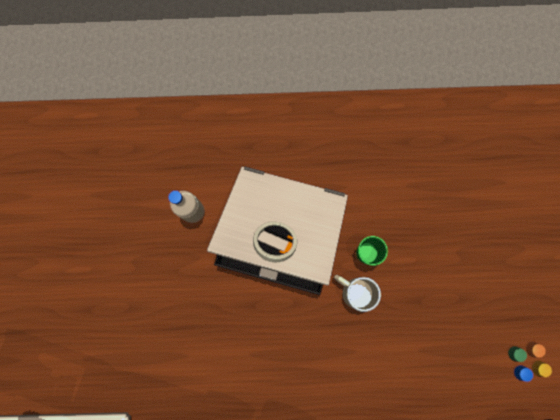

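View pics/side0.png

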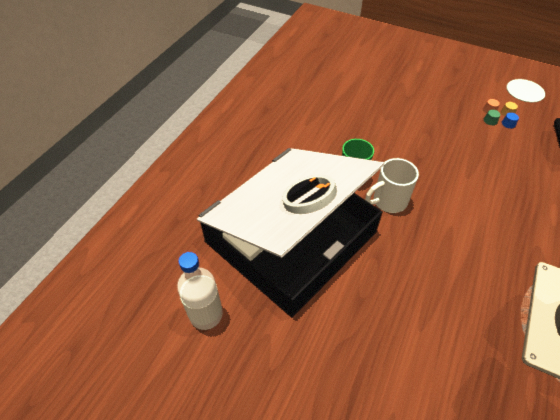

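The top view shows the panel at about (280,225), ajar towards the image bottom (front). The slot's orange end is at (287,245), cup (372,250), mug (362,294), bottle (185,207). In the side view the panel is at (290,200) and the box's front catch at (333,250).

```bash
cat > fit.py <<'E'
from h import *
def fit():
    p,W=snap('top'); hsv=cv2.cvtColor(p,cv2.COLOR_RGB2HSV)
    reg=np.zeros((420,560),bool); reg[150:310,195:365]=1
    m=reg&(hsv[...,1]<90)&(hsv[...,2]>130)&(W[...,2]>0.07)
    n,l,st,_=cv2.connectedComponentsWithStats(m.astype(np.uint8)); k=1+st[1:,4].argmax(); P=W[l==k]
    for i in range(8):
        c=P.mean(0); nn=np.linalg.svd(P-c,full_matrices=False)[2][2]; nn*=np.sign(nn[2])
        r=(P-c)@nn; P=P[abs(r)<max(.004,2*r.std())]
    c0=P.mean(0)
    tilt=np.arccos(nn[2])
    # plane basis: hinge dir horizontal
    h=np.cross(nn,[0,0,1]);h/=np.linalg.norm(h); f=np.cross(h,nn)
    q=np.stack([(P-c0)@h,(P-c0)@f],-1).astype(np.float32)
    R=cv2.minAreaRect(q); cc=c0+R[0][0]*h+R[0][1]*f
    return nn,tilt,h,f,cc,R
if __name__=='__main__':
    nn,tilt,h,f,cc,R=fit()
    print('n',nn.round(3),'tilt',round(tilt,3),'h',h.round(3),'f',f.round(3),'c',cc.round(3),R)
    p,W=snap('side')
    print(W[196,250],W[220,260], [(x-cc)@nn for x in (W[185,270],W[225,260],W[170,330])])
    p,W=snap('top')
    hsv=cv2.cvtColor(p,cv2.COLOR_RGB2HSV)
    for nm,m in dict(green=(abs(hsv[...,0]*1.-65)<15)&(hsv[...,1]>120)&(hsv[...,2]>60),blue=(abs(hsv[...,0]*1.-112)<12)&(hsv[...,1]>150)&(hsv[...,2]>90)).items():
        m=m.copy();m[320:]=0;P=W[m];P=P[np.isfinite(P).all(1)];hi=P[P[:,2]>P[:,2].max()-.02];print(nm,len(P),hi.mean(0).round(3),hi.min(0).round(3),hi.max(0).round(3))
    P=W[270:315,335:385].reshape(-1,3);P=P[(P[:,2]>.05)];print('mug',P.min(0).round(3),P.max(0).round(3))
E
python3 fit.py
```

```text
n [ 0.435 -0.134  0.89 ] tilt 0.473 h [-0.295 -0.956  0.   ] f [-0.851  0.262  0.455] c [0.585 0.043 0.13 ] ((-0.0014211833477020264, -0.0057195499539375305), (0.2645792067050934, 0.24948212504386902), 0.006372505333274603)
[0.65261792 0.06032066 0.10040249] [0.59410457 0.12709081 0.13940758] [np.float64(0.0015636089767937767), np.float64(0.0018294111254808783), np.float64(0.0023150693092435183)]
green 487 [ 0.516 -0.168  0.082] [ 0.484 -0.198  0.071] [ 0.549 -0.132  0.091]
blue 117 [0.633 0.269 0.19 ] [0.621 0.256 0.184] [0.647 0.281 0.194]
mug [ 0.381 -0.176  0.05 ] [ 0.462 -0.079  0.094]
```

move_arm(deltas=[-0.045,-0.03,-0.02,0,0,0,0,-0.09,-0.06,-0.02,0,0,0,0,-0.135,-0.093,-0.02,0,0,0,0,-0.18,-0.123,-0.02,0,0,0,0,-0.225,-0.154,-0.02,0,0,0,0,-0.27,-0.185,-0.02,0,0,0,0,-0.315,-0.215,-0.02,0,0,0,0,-0.36,-0.246,-0.02,0,0,0,0,-0.405,-0.277,-0.02,0,0,0,0,-0.45,-0.308,-0.02,0,0,0,0,-0.474,-0.324,-0.02,0,0,0,0,-0.474,-0.324,-0.02,0,0,0,0])

```text
t: 2.55
tool_pos: [0.5299, 0.1433, 0.2494]
orientation: [-0.412, -3.114, 0.001]
force: [-1.5, 0.8, 0.3]
opening: 0.0005
gripper_force: 0.0
```

move_arm(deltas=[0,0,0.03,0,0,0,0,0,0,0.055,0,0,0,0,0,0,0.067,0,0,0,0,0,0,0.077,0,0,0,0,0,0,0.088,0,0,0,0,0,0,0.099,0,0,0,0,0,0,0.11,0,0,0,0,0,0,0.121,0,0,0,0,0,0,0.132,0,0,0,0,0,0,0.14,0,0,0,0,0,0,0.147,0,0,0,0])

```text
t: 3.92
tool_pos: [0.5289, 0.1449, 0.102]
orientation: [-0.407, -3.115, 0.0]
force: [-0.2, -0.1, 1.0]
opening: 0.0006
gripper_force: 0.5
```

move_arm(deltas=[0,0,0.005,0,0,0,0,0,0,0.009,0,0,0,0,0,0,0.012,0,0,0,0,0,0,0.0145,0,0,0,0,0,0,0.0165,0,0,0,0,0,0,0.0165,0,0,0,0])

```text
t: 4.68
tool_pos: [0.5291, 0.145, 0.0872]
orientation: [0.407, 3.115, 0.0]
force: [-5.7, -0.6, 9.4]
opening: 0.0003
gripper_force: 4.7
```

move_arm(deltas=[0,0,-0.04,0,0,0,0,0,-0.03,-0.09,0,0,0,0.28,-0.002,-0.06,-0.12,0,0,0,0.28,-0.004,-0.081,-0.13,0,0,0,0.28,-0.004,-0.081,-0.13,0,0,0,0.28,-0.004,-0.081,-0.13,0,0,0,0.28])

```text
t: 5.42
tool_pos: [0.5119, 0.0661, 0.2155]
orientation: [-0.407, -3.114, -0.0]
force: [-0.2, 1.1, -0.5]
opening: 0.0255
gripper_force: 0.0
```

```bash
cat > look.py <<'E'
from h import *
import sys
p,W=snap('wrist',sys.argv[1])
for l in ('slot','ring'):
    for x in robot.recognise('wrist',l)[:2]:
        u,v=map(int,x['uv']); print(l,u,v,round(x['confidence'],2),W[v,u].round(4))
hsv=cv2.cvtColor(p,cv2.COLOR_RGB2HSV); z=W[...,2]
near=np.hypot(W[...,0]-.512,W[...,1]-.066)<.07
def show(nm,m):
    P=W[m&near]; print(nm,len(P),np.nanmean(P,0).round(4) if len(P) else '')
    return P
show('orange',(hsv[...,0]<20)&(hsv[...,1]>150)&(hsv[...,2]>120))
pan=(hsv[...,1]<90)&(hsv[...,2]>120)&(np.hypot(W[...,0]-.512,W[...,1]-.066)<.11)&(np.hypot(W[...,0]-.512,W[...,1]-.066)>.056)&(z>.06)&(z<.09)
P=W[pan];A=np.c_[P[:,:2]-[.512,.066],np.ones(len(P))];print('panel plane',np.linalg.lstsq(A,P[:,2],rcond=None)[0].round(4),len(P))
P=show('ring',(z>.0895)&(z<.1)&(hsv[...,2]>100)&(hsv[...,1]<90))
if len(P)>20:print('ring circ',[np.round(a,4) for a in cv2.minEnclosingCircle((P[:,:2]).astype(np.float32))])
P=show('floor',(z>.075)&(z<.083)&(hsv[...,2]>90)&(np.hypot(W[...,0]-.512,W[...,1]-.066)<.045))
if len(P)>20:print('floor rect',cv2.minAreaRect((P[:,:2]*1000).astype(np.float32)))
m=np.array(robot.camera_model('wrist')['tool_from_camera']);print(m[:3,3].round(3),robot.read_state()['tool_pos'],robot.read_state()['q'].round(2) if hasattr(robot.read_state()['q'],'round') else robot.read_state()['q'])
E
python3 look.py w1.png; python3 -c "
from fit import *
a=fit();print(a[0].round(3),a[1].round(3),a[4].round(4),a[5])"
```

```text
slot 279 199 0.71 [0.5098 0.0651 0.0786]
ring 278 205 0.66 [0.5153 0.0626 0.0794]
orange 632 [0.4899 0.0512 0.1538]
panel plane [-0.0006 -0.0008  0.0765] 17703
ring 2357 [0.5066 0.0658 0.0933]
ring circ [array([0.509 , 0.0656]), np.float64(0.0471)]
floor 2291 [0.5102 0.0649 0.0786]
floor rect ((510.6182861328125, 65.02505493164062), (76.82249450683594, 31.42301368713379), 63.456233978271484)
[ 0.082 -0.001 -0.156] [0.51162892 0.06636055 0.2151266 ] [ 0.03 -0.09  1.74  0.    1.5  -1.28]
[ 0.952 -0.025  0.304] 1.262 [0.6019 0.0872 0.3497] ((-0.01903442293405533, -0.1895490288734436), (0.1556793451309204, 0.5942625403404236), 2.1070404052734375)
```

View pics/w1.png

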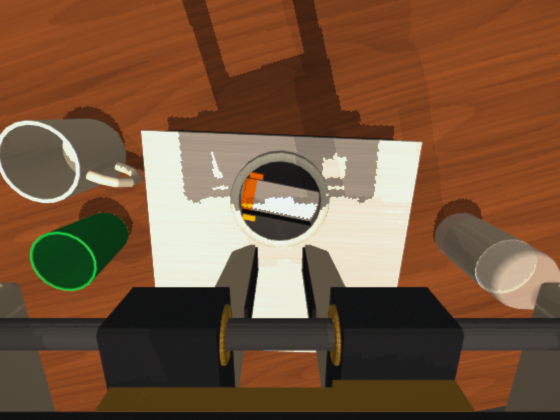

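The panel is flat (fitted plane level at z≈0.0765): shut. The picture shows the slot at (280,197) with its orange end at left (252,190), slightly turned clockwise, and the cup, mug and bottle are undisturbed.

move_arm(deltas=[0.0014,-0.0015,0.03,0,0,0.1,0.28,0.0014,-0.0015,0.06,0,0,0.2,0.28,0.0014,-0.0015,0.09,0,0,0.2,0.28,0.0014,-0.0015,0.105,0,0,0.2,0.28,0.0014,-0.0015,0.115,0,0,0.2,0.28,0.0014,-0.0015,0.122,0,0,0.2,0.28,0.0014,-0.0015,0.122,0,0,0.2,0.28])

```text
t: 6.5
tool_pos: [0.5104, 0.0646, 0.0943]
orientation: [0.716, 3.059, 0.0]
force: [0.8, 1.2, -0.4]
opening: 0.0261
gripper_force: 0.0
```

move_arm(deltas=[0,0,0,0,0,0.14,0.28,0,0,0,0,0,0.28,0.28,0,0,0,0,0,0.42,0.28,0,0,0,0,0,0.56,0.28,0,0,0,0,0,0.7,0.28,0,0,0,0,0,0.84,0.28,0,0,0,0,0,0.98,0.28,0,0,0,0,0,1.12,0.28,0,0,0,0,0,1.26,0.28,0,0,0,0,0,1.4,0.28,0,0,0,0,0,1.54,0.28,0,0,0,0,0,1.66,0.28])

```text
t: 8.0
tool_pos: [0.5106, 0.0657, 0.0951]
orientation: [-2.742, -1.53, -0.003]
force: [-1.6, 4.8, 0.1]
opening: 0.0261
gripper_force: 2.5
```

```bash
python3 -c "
from h import *
s=robot.read_state();print(s['wrist_torque'],s['q'][5]);R=Rot.from_rotvec(s['orientation']).as_matrix();print(np.degrees(np.arctan2(R[1,1],R[0,1])))"
```

```text
[0.83833408 0.36402758 0.05937729] 0.5793772235902769
-31.67804143346499
```

move_arm(deltas=[0,0,0,0,0,0.05,0.28,0,0,0,0,0,0.1,0.28,0,0,0,0,0,0.13,0.28,0,0,0,0,0,0.13,0.28])

```text
t: 8.5
tool_pos: [0.5107, 0.0657, 0.0952]
orientation: [-2.833, -1.354, -0.003]
force: [-0.6, 5.7, 0.9]
opening: 0.0259
gripper_force: 3.2
```

```bash
python3 -c "
from h import *
s=robot.read_state();print(s['wrist_torque'],s['q'][5]);R=Rot.from_rotvec(s['orientation']).as_matrix();print(np.degrees(np.arctan2(R[1,1],R[0,1])))"
```

```text
[0.87338642 0.35388075 0.10960082] 0.7055456419698782
-38.9069834286901
```

move_arm(deltas=[0,0,0,0,0,0.04,0.28,0,0,0,0,0,0.08,0.28,0,0,0,0,0,0.1,0.28,0,0,0,0,0,0.1,0.28])

```text
t: 9.0
tool_pos: [0.5111, 0.0658, 0.0955]
orientation: [-2.897, -1.213, -0.004]
force: [-0.9, 5.2, 1.7]
opening: 0.0261
gripper_force: 20.7
```

```bash
python3 -c "
from h import *
s=robot.read_state();print(s['wrist_torque'],s['q'][5]);R=Rot.from_rotvec(s['orientation']).as_matrix();print(np.degrees(np.arctan2(R[1,1],R[0,1])))"
```

```text
[0.88963268 0.33369259 0.93942001] 0.8044671563070085
-44.5546352466265
```

Torque rose to 0.94 N m, so the stop is reached. Unload, withdraw and check.

move_arm(deltas=[0,0,0,0,0,-0.15,0.28,0,0,0,0,0,-0.3,0.28,0,0,0,0,0,-0.38,0.28,0,0,-0.03,0,0,-0.38,0.28,0,0,-0.08,0,0,-0.38,0.28,0,0,-0.13,0,0,-0.38,0.28,0,0,-0.14,0,0,-0.38,0.28,0,0,-0.14,0,0,-0.38,0.28])

```text
t: 10.0
tool_pos: [0.511, 0.0646, 0.2353]
orientation: [2.616, 1.736, 0.003]
force: [-0.9, -0.6, -0.7]
opening: 0.026
gripper_force: 0.0
```

```bash
python3 look.py w2.png
```

```text
slot 277 197 0.96 [0.5084 0.0635 0.0789]
ring 344 157 0.83 [0.5877 0.0748 0.0746]
orange 461 [0.484  0.0749 0.0984]
panel plane [-0.0007 -0.0008  0.0765] 17745
ring 2006 [0.5111 0.0691 0.0934]
ring circ [array([0.5091, 0.0657]), np.float64(0.0469)]
floor 2082 [0.51   0.0652 0.0786]
floor rect ((517.1177978515625, 77.89024353027344), (62.996463775634766, 84.61698913574219), 72.72789001464844)
[ 0.082  0.    -0.156] [0.50935942 0.0645277  0.23224729] [ 0.03 -0.1   1.72 -0.    1.53  0.43]
```

View pics/w2.png

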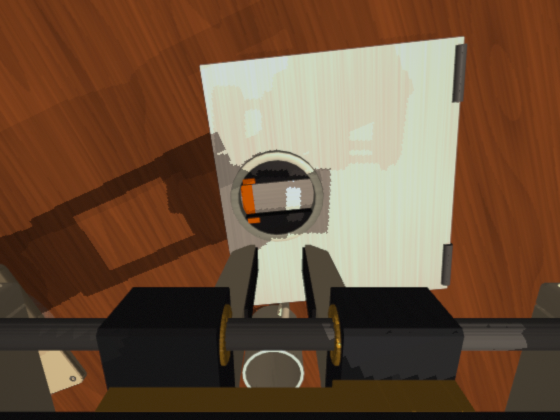

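The orange end at (247,197) now points to the front and the slot is parallel to the panel's side edges, so the fastener is at its locked stop.

move_arm(deltas=[0,0,-0.04,0,0,0,0.28,0,0,-0.06,0,0,0,0.28,0,0,-0.06,0,0,0,0.28,0,0,-0.06,0,0,0,0.28])

```text
t: 10.65
tool_pos: [0.5098, 0.0646, 0.2925]
orientation: [-2.617, -1.737, 0.003]
force: [0.1, 0.3, -0.8]
opening: 0.0261
gripper_force: 0.0
```

```bash
python3 -c "
from plant import robot
print(robot.close_job())"
```

```text
the job is handed in; nothing more can be done
None
```

The panel is pushed shut and its fastener turned clockwise to the locked stop; the arm finished clear of everything without going near the cup, bottle or mug, and the job was handed in at about 11 s with no verdict shown.

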